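# Discharge the gripper, then touch the ballast

### The job

Get rid of static before the lamp electronics are handled: with the fingertips gently press the brass dome of the green earthing block down until it has clearly given way, pause there for a moment, and let it spring back; then lightly rest the fingertips for a moment on the top of the grey ballast that lies on the blue mat, and withdraw. Do not pick up or shift the ballast, and leave the spare ballast off the mat, the relay, the projector and the bulb untouched.

Things in the scene. Friction and masses are not known exactly. Their poses are not given: they have to be found in the camera images.
- earth_block: Green earthing block, 80 x 64 x 22 mm, fixed to the bench top at a place and yaw that vary. Origin: centre of its underside; x along its 80 mm, z up. A black collar (38 mm across) on its top rises to 27 mm and carries the brass dome in its middle; a small brass terminal sticks out 18 mm from its +x end.
- dome_top (a point): Highest point of the brass contact dome (28 mm across) of the earthing block, 41 mm above the bench when it is up, in the middle of the block. It moves down with the dome.
- dome (a joint): Travel of the brass dome: 0 is up, grows as it is pressed straight down, stop at 0.008 m. A spring brings it back: about 2 N to start it, 6 N at the stop. Contact is made from 0.003 m on.
- mat: Blue antistatic mat, 100 x 110 x 3 mm, fixed to the bench top at a place and yaw that vary. Origin: centre of its underside.
- ballast: Lamp ballast that lies loose on the blue mat: silver-grey metal box, 66 x 76 mm and 30 mm high, with two low flanges (90 mm over them along y, 4 mm high) and a black socket on its -x end; 0.2 to 0.45 kg. Origin: underside, on the mat's top at z = 0.003 m; the box reaches x -28 to +38 mm, y -38 to +38 mm from it.
- ballast_top (a point): Centre of the flat, rigid top face of the ballast on the mat, 33 mm above the bench; z up.
- spare_ballast: A second ballast of the same make and size that lies loose on the bare bench, not on the mat; to be left alone. Origin: its underside.
- relay: Black relay cube, 30 x 28 mm, 37 mm high with its pins up, loose on the bench; to be left alone. Origin: its underside.
- lens_projector: Light grey lamp projector with a domed lens, 77 x 79 mm, 74 mm high, loose on the bench; to be left alone. Origin: its underside.
- bulb: Halogen bulb standing on its metal collar, 32 mm across, 46 mm high, loose and easily upset; to be left alone. Origin: its underside.

How it is judged:
By the outcome, as a careful person would: the job done as asked, in the order asked, and still so for the second after the job is handed in, with the robot touching nothing.
It also fails if it takes over 42 s, if anything falls off the work surface, if the arm or the gripper's body presses on something with over 40 N, if the wrist force passes 120 N, or if a joint passes its speed limit or range.

### The arm

A 6-joint arm with a two-finger parallel gripper is mounted at the origin on a cart in front of the work surface, level with it; the furniture and walls round the work are solid. World frame = base frame: x ahead of the robot, y to its left, z up, the work surface at z = 0. Lengths are in mm, angles in degrees, forces in N, time in s.
With the tool pointing down it reaches from about 250 to 775 mm from the base axis. Payload 8.9 kg.
Tool frame: the origin (TCP) lies at the very end of the fingers, on their centre line; the grasp point (between the pads) lies 19 mm behind it; z points along the fingers, y is the line along which they close (so a half turn about z gives the same grasp; the last joint's range is limited). The gripper opens to 85 mm and grips with 20 to 120 N. Pads are 22 mm wide; open, the fingers measure 114 mm over their backs; the gripper's body (76 mm by 85 mm) begins 54 mm behind the grasp point. The pads swing forward as they close: fully open they stand 13 mm farther back than shut.
Start: joints at [61.633, 16.656, -8.789, 64.555, 0, 82.019], TCP at [182.873, 492.119, 231.305] pointing down, gripper open.
Joint ranges: [-144.48, 144.48], [-52.06, 99.96], [-74.48, 78.29], [-112.23, 115.85], [-86.99, 84.42], [-180, 180]. Speed limits (degrees/s): [127.2, 127.2, 159.86, 180, 180, 180].

### API

Orientations are given as [roll, pitch, yaw] about the fixed x, y, z axes, in that order (R = Rz(yaw) Ry(pitch) Rx(roll)).
In Python, from cell import r gives the robot as it stands.
- The arm moves only by the shell command python3 -m crank 'ROWS' [OPENING] [FORCE]. ROWS is JSON, a list of rows, each an object with "xyz": the shift along the tool's x, y, z in cm, a list of three; "turn": the turn about the tool's z in degrees. A call has 1 to 5 rows; each row is the pose to reach, as a shift and turn from the pose commanded when the call began, along the tool's axes at that moment; what a row does not reach only later rows make up. A row lasts 1/8 s, in which the tool goes at most 62.5 mm and 10.7 degrees, less where a joint would pass 70% of its speed; a pose out of reach is approached as far as the arm can. A call with a gripper value outside its range is refused whole. OPENING is the opening in per cent of the stroke, from 0 (shut) to 100 (fully open), set as the call begins (- or left out, the last holds). The fingers move at their own pace and stop on an object; FORCE is the grip in N (left out, the last holds). Time passes only in rows, so rows that repeat a pose let the fingers close. It gives the time, the measured TCP pose, the force, the opening and the grip force at its end, in the units of the state.
- r.get_obs(): the state, without advancing time (a new reading comes with each control period).
- r.read_camera(name): name is "scene" or "top" or "wrist"; returns (picture, depth): 384x512x3 uint8, blue, green, red; 384x512 float32, mm along the optical axis (not along the pixel's ray), 0 where there is no reading.
- r.camera_info(name): a dict with "fx", "fy", "cx", "cy" (pixels), "eye" and "rotation" of the camera in the world. Camera axes: x right, y down, z forward; pixel columns grow to the right and rows downward; lengths in mm; the calibration is good to about 2 mm. A picture is of the moment at which its call begins: read the wrist's pose just before it. camera_info takes no time and is no camera call; for the wrist camera it gives the pose at the moment of the call.
- r.job_done(): hands the job in; it is judged then, once.
Trained networks look in the newest picture that a camera, given by its name, has taken for a name from the list of things; names that differ only in an ending like _2 or _b are one class to them, and where a whole thing is asked for, a point or a joint stands for the part that bears it (a point fixed in the world has none). Each returns a list of dicts, best first, with "confidence" (0 to 1); they miss things now and then, are a little off and sometimes report something else, mostly with a low value. They report only what shows in the picture. A call takes as long as a camera call.
- r.regions_of(camera, thing): "region" (384x512 bool, what is visible of it) and "box" ([left, top, width, height] in pixels, round what is visible of it).
The state is a dict: "t": time; "joint_pos": joint angles; "joint_vel": joint speeds; "joint_torque": joint torques, N m; "tcp_pos": TCP position; "tool_rot": TCP orientation; "ft_force": force on the tool from outside, world axes, zero at the start; "torque": the same for the moment, N m; "width": finger opening in mm; "gripper_force": force on a finger pad.
Only numpy, scipy, OpenCV 4.12 (cv2) and the standard library are available. Lean on these libraries where they do the work, as an engineer would, in place of code of your own. Each camera call takes 0.05 s, during which the arm holds its last target. There are 200 camera calls.

## Working session

There is one attempt and no reset: what is moved stays moved. The work goes in short steps, Python scripts to look and compute and a shell command to move; the robot and the scene stay as the last step left them, time stands still between calls to the robot, and variables do not carry over. Pictures are saved under pics/ and viewed, at most 10 in all, crops included, and the job is handed in when it is done.

```bash
mkdir -p pics
cat > h.py <<'E'
import numpy as np,cv2
from cell import r
def pts(cam,depth,mask):
    i=r.camera_info(cam);v,u=np.nonzero(mask&(depth>0));d=depth[v,u]
    p=np.c_[(u-i['cx'])/i['fx']*d,(v-i['cy'])/i['fy']*d,d]
    return p@np.array(i['rotation']).T+np.array(i['eye'])
E
python3 - <<'E'
from h import *
o=r.get_obs();print(o['t'],o['tcp_pos'],o['tool_rot'],o['ft_force'],o['width'])
im,d=r.read_camera('top');cv2.imwrite('pics/top.png',im)
for n in ['earth_block','dome_top','mat','ballast','relay','lens_projector','bulb']:
    for q in r.regions_of('top',n)[:3]:
        p=pts('top',d,q['region'])
        print(n,round(q['confidence'],2),q['box'],np.median(p,0).round(),np.percentile(p,2,0).round(),np.percentile(p,98,0).round())
E
```

```text
0.0 [182.67153602 491.73214923 230.71828966] [-1.79924807e+02 -9.86670296e-03  1.59614380e+02] [-0.5528382  -0.13874172 -1.20730685] 85.44500720837104Traceback (most recent call last):
  File "<stdin>", line 6, in <module>
  File "h.py", line 6, in pts
    return p@np.array(i['rotation']).T+np.array(i['eye'])
           ~~~~~~~~~~~~~~~~~~~~~~~~~~~^~~~~~~~~~~~~~~~~~~
ValueError: operands could not be broadcast together with shapes (100,) (3,)
```

View pics/top.png

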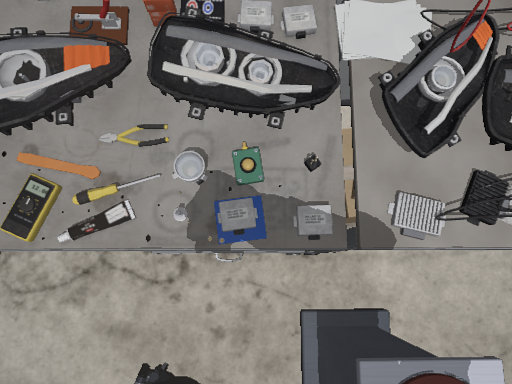

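The top view shows the green earthing block at (248,165), the mat and ballast at (238,215), the spare at (314,219), the bulb at (181,212), the projector at (189,165) and the relay at (313,161). The rotation comes as a 3-vector, so I'll treat it as roll, pitch, yaw.

```bash
sed -i 's/^from cell/from scipy.spatial.transform import Rotation as Ro\nfrom cell/; s/np.array(i\[.rotation.\]).T/Ro.from_euler("xyz",i["rotation"],degrees=True).as_matrix().T/' h.py
python3 - <<'E'
from h import *
print(r.camera_info('top'));print(r.camera_info('scene'))
for c in ['top','scene']:
  im,d=r.read_camera(c);cv2.imwrite(f'pics/{c}2.png',im)
  for n in ['earth_block','dome_top','mat','ballast','relay','lens_projector','bulb']:
    for q in r.regions_of(c,n)[:3]:
        p=pts(c,d,q['region'])
        if len(p): print(c,n,round(q['confidence'],2),q['box'],np.median(p,0).round(),np.percentile(p,2,0).round(),np.percentile(p,98,0).round())
E
```

```text
{'fx': 396.05484983668185, 'fy': 396.05484983668185, 'cx': 257.2662260277564, 'cy': 188.6536546285199, 'eye': array([362.99646877, 411.17756191, 909.16649191]), 'rotation': array([-169.54294071,   -1.87353565,  -90.20718318])}
{'fx': 480.285321666357, 'fy': 480.285321666357, 'cx': 260.9064602251901, 'cy': 189.99421221171212, 'eye': array([ 117.99144976, 1040.67496471,  384.96932869]), 'rotation': array([-113.74678328,   -0.69155186, -146.60617953])}
top earth_block 0.92 [232.6, 144.1, 31.9, 42.0] [580. 403.  23.] [542. 371.   9.] [628. 435.  42.]
top mat 0.61 [213.9, 198.3, 53.9, 48.2] [432. 398.   4.] [407. 364.   0.] [510. 476.   8.]
top mat 0.4 [173.4, 151.7, 33.9, 32.1] [564. 528.  68.] [539. 500.  24.] [601. 564.  76.]
top ballast 0.88 [222.4, 197.9, 32.8, 37.5] [465. 427.  34.] [430. 389.   8.] [499. 465.  37.]
top relay 0.46 [306.5, 156.2, 16.0, 18.0] [588. 255.  27.] [572. 238.   4.] [604. 269.  36.]
top lens_projector 0.6 [172.9, 151.3, 34.9, 33.7] [564. 529.  68.] [539. 500.  24.] [601. 565.  76.]
top bulb 0.5 [175.3, 203.9, 13.6, 16.7] [470. 554.  13.] [457. 541.   1.] [487. 570.  49.]
scene earth_block 0.9 [213.5, 186.6, 46.3, 31.4] [572. 419.  22.] [541. 377.   5.] [619. 437.  40.]
scene dome_top 0.57 [229.0, 184.4, 14.8, 14.6] [580. 410.  37.] [571. 397.  29.] [594. 417.  42.]
scene mat 0.76 [248.3, 217.8, 81.3, 33.4] [428. 445.   4.] [407. 365.   1.] [500. 479.   5.]
scene ballast 0.62 [258.6, 200.8, 53.1, 42.4] [460. 447.  31.] [427. 387.   3.] [501. 468.  35.]
scene relay 0.53 [271.5, 164.6, 16.8, 19.9] [588. 261.  20.] [575. 242.   4.] [604. 270.  35.]
scene lens_projector 0.7 [169.7, 194.4, 53.8, 52.9] [556. 546.  49.] [540. 500.   1.] [602. 565.  74.]
scene bulb 0.95 [225.5, 236.3, 26.9, 31.7] [469. 560.  12.] [458. 544.   3.] [485. 570.  47.]
scene bulb 0.28 [169.5, 194.1, 53.1, 53.4] [556. 547.  50.] [540. 506.   4.] [592. 565.  74.]
```

View pics/scene2.png

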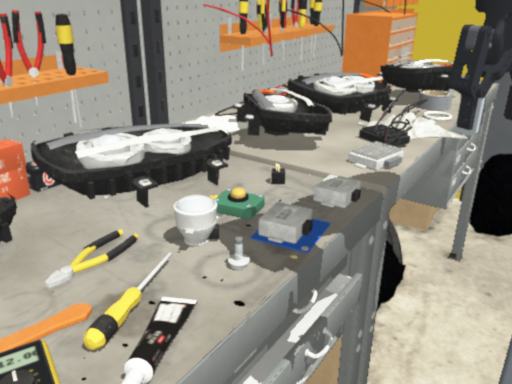

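The scene view shows the block with its dome at (237,192), the ballast on the mat at (285,222), and the projector, bulb and spare beside them. Next I'll work out exact centres.

Run:
```python
from h import *
for c in ['top','scene']:
  im,d=r.read_camera(c)
  P=pts(c,d,np.ones(d.shape,bool));C=im[d>0].astype(int)
  b=(abs(P[:,0]-582)<60)&(abs(P[:,1]-405)<50)
  g=b&(C[:,1]>C[:,2]+25)&(C[:,1]>C[:,0]+10)&(P[:,2]>15)
  br=b&(C[:,2]>C[:,0]+50)&(P[:,2]>28)
  print(c,'green',g.sum(),cv2.minAreaRect(P[g,:2].astype(np.float32)),'brass',br.sum(),P[br].mean(0).round(1),P[br].max(0).round(1),P[br].min(0).round(1))
  t=(abs(P[:,0]-465)<45)&(abs(P[:,1]-427)<50)&(P[:,2]>29)
  print('bal',t.sum(),cv2.minAreaRect(P[t,:2].astype(np.float32)),np.median(P[t],0).round(1),np.percentile(P[t],[2,98],axis=0).round(0))
o=r.get_obs();print(o['t'],o['tcp_pos'],o['tool_rot'],o['ft_force'])
R=Ro.from_euler('xyz',o['tool_rot'],degrees=True)
for T in ([582,404,91],[464,427,91]): print(R.inv().apply(np.array(T)-o['tcp_pos']).round(1))
print(R.as_matrix().round(3))
```

```text
top green 632 ((581.177001953125, 403.6883239746094), (79.42221069335938, 62.057621002197266), 9.5892972946167) brass 106 [580.2 403.8  39.3] [592.9 416.5  45.1] [568.7 391.5  31.3]
bal 1016 ((463.4626770019531, 426.1159362792969), (76.26522827148438, 75.80970001220703), 7.852149963378906) [467.2 427.1  34. ] [[434. 389.  30.]
 [501. 463.  37.]]
scene green 532 ((580.8856201171875, 406.0929260253906), (76.37678527832031, 62.3850212097168), 10.681689262390137) brass 135 [579.5 408.7  36.2] [593.3 418.   43.6] [569.4 389.2  28.2]
bal 927 ((469.6631774902344, 426.47882080078125), (66.72956085205078, 78.47308349609375), 7.4322614669799805) [465.9 433.4  33.6] [[435. 391.  29.]
 [500. 466.  35.]]
1.05 [182.89890367 492.12902148 231.33192103] [1.79995956e+02 1.29396515e-03 1.59613287e+02] [ 0.19222327  0.64641283 -0.185726  ]
[-404.8   56.4  140.3]
[-286.2   36.9  140.3]
[[-0.937  0.348  0.   ]
 [ 0.348  0.937  0.   ]
 [-0.     0.    -1.   ]]
```

```bash
python3 -m crank '[{"xyz":[-3,0.4,0],"turn":0},{"xyz":[-8,1.1,0],"turn":0},{"xyz":[-13,1.8,0],"turn":0},{"xyz":[-18,2.5,0],"turn":0},{"xyz":[-23,3.2,0],"turn":0}]' 0 20
python3 -m crank '[{"xyz":[-5,0.7,0],"turn":0},{"xyz":[-10,1.4,0],"turn":0},{"xyz":[-14,1.9,0],"turn":0},{"xyz":[-17.36,2.43,0],"turn":0},{"xyz":[-17.36,2.43,0],"turn":0}]' 0
python3 -m crank '[{"xyz":[0,0,3],"turn":0},{"xyz":[0,0,7],"turn":0},{"xyz":[0,0,11],"turn":0},{"xyz":[0,0,14],"turn":0},{"xyz":[0,0,14],"turn":0}]' 0
python3 - <<'E'
from h import *
o=r.get_obs();print(o['t'],o['tcp_pos'],o['tool_rot'],o['ft_force'],o['width'])
im,d=r.read_camera('scene');cv2.imwrite('pics/s3.png',cv2.resize(im[120:280,150:380],None,fx=3,fy=3))
E
```

```text
t: 1.68
tcp_pos: [411.2, 441.5, 231.4]
tool_rot: [180.0, 0.0, 159.6]
ft_force: [0.8, 0.7, -0.0]
width: 0.3
gripper_force: 0.0
t: 2.3
tcp_pos: [582.8, 403.1, 230.1]
tool_rot: [-180.0, -0.0, 159.5]
ft_force: [-0.6, 0.7, -1.5]
width: 0.1
gripper_force: 0.0
t: 2.92
tcp_pos: [578.2, 403.8, 89.1]
tool_rot: [-179.8, -0.2, 159.7]
ft_force: [-0.9, -0.1, 0.2]
width: 0.1
gripper_force: 0.0
2.925 [578.18437793 403.8028667   89.05428501] [-179.78564349   -0.1962593   159.65786855] [-0.91943991 -0.09423901  0.18405727] 0.06807916719011159
```

View pics/s3.png

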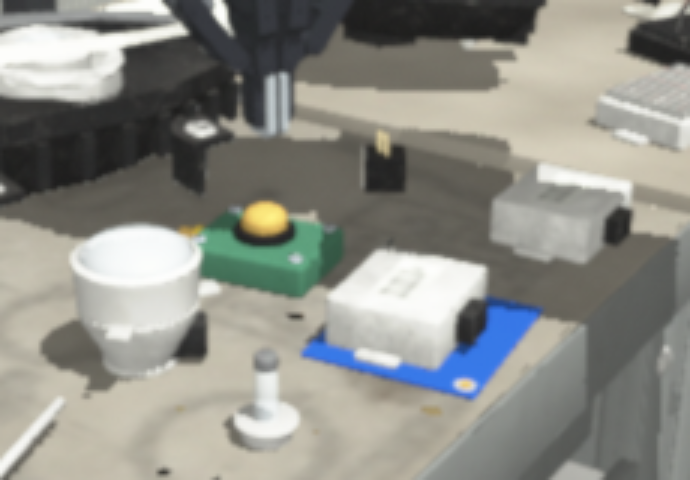

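The closed fingertips stand straight above the dome: tip at (268,130) in the crop, dome at (265,215).

```bash
python3 -m crank '[{"xyz":[0,0,1.5],"turn":0},{"xyz":[0,0,3],"turn":0},{"xyz":[0,0,4],"turn":0},{"xyz":[0,0,4.5],"turn":0},{"xyz":[0,0,4.5],"turn":0}]' 0
python3 -m crank '[{"xyz":[0,0,0.2],"turn":0},{"xyz":[0,0,0.4],"turn":0},{"xyz":[0,0,0.6],"turn":0},{"xyz":[0,0,0.8],"turn":0},{"xyz":[0,0,0.8],"turn":0}]' 0
```

```text
t: 3.6
tcp_pos: [580.6, 404.2, 45.9]
tool_rot: [-180.0, -0.0, 159.6]
ft_force: [0.1, 0.4, -0.0]
width: -0.0
gripper_force: 0.0
t: 4.22
tcp_pos: [581.0, 404.4, 38.5]
tool_rot: [180.0, 0.0, 159.6]
ft_force: [-0.9, 0.0, 2.6]
width: -0.2
gripper_force: 1.5
```

```bash
python3 -m crank '[{"xyz":[0,0,0.15],"turn":0},{"xyz":[0,0,0.3],"turn":0},{"xyz":[0,0,0.35],"turn":0},{"xyz":[0,0,0.35],"turn":0},{"xyz":[0,0,0.35],"turn":0}]' 0
python3 -m crank '[{"xyz":[0,0,0],"turn":0},{"xyz":[0,0,0],"turn":0},{"xyz":[0,0,0],"turn":0},{"xyz":[0,0,0],"turn":0},{"xyz":[0,0,0],"turn":0}]' 0
```

```text
t: 4.85
tcp_pos: [580.9, 404.4, 35.0]
tool_rot: [180.0, 0.0, 159.6]
ft_force: [-0.1, 0.6, 5.0]
width: 0.0
gripper_force: 2.3
t: 5.48
tcp_pos: [580.9, 404.4, 34.9]
tool_rot: [180.0, 0.0, 159.6]
ft_force: [0.2, 0.4, 4.1]
width: 0.1
gripper_force: 2.4
```

```bash
python3 -m crank '[{"xyz":[0,0,0],"turn":0},{"xyz":[0,0,0],"turn":0},{"xyz":[0,0,0],"turn":0},{"xyz":[0,0,0],"turn":0},{"xyz":[0,0,-0.4],"turn":0}]' 0
python3 -m crank '[{"xyz":[0,0,-0.5],"turn":0},{"xyz":[0,0,-1.5],"turn":0},{"xyz":[0,0,-3.5],"turn":0},{"xyz":[0,0,-5.6],"turn":0},{"xyz":[0,0,-5.6],"turn":0}]' 0
python3 -m crank '[{"xyz":[2.5,-0.4,0],"turn":0},{"xyz":[6,-1.0,0],"turn":0},{"xyz":[9.5,-1.6,0],"turn":0},{"xyz":[11.45,-1.9,0],"turn":0},{"xyz":[11.45,-1.9,0],"turn":0}]' 0
python3 -m crank '[{"xyz":[0,0,1.5],"turn":0},{"xyz":[0,0,3],"turn":0},{"xyz":[0,0,4.5],"turn":0},{"xyz":[0,0,5.3],"turn":0},{"xyz":[0,0,5.3],"turn":0}]' 0
python3 - <<'E'
from h import *
im,d=r.read_camera('scene');cv2.imwrite('pics/s4.png',cv2.resize(im[120:280,150:380],None,fx=3,fy=3))
o=r.get_obs();print(o['t'],o['tcp_pos'],o['ft_force'])
E
```

```text
t: 6.1
tcp_pos: [580.8, 404.3, 38.7]
tool_rot: [-180.0, -0.0, 159.6]
ft_force: [2.2, 1.3, 2.3]
width: -0.1
gripper_force: 1.4
t: 6.72
tcp_pos: [581.6, 404.8, 96.7]
tool_rot: [179.9, 0.1, 159.6]
ft_force: [0.2, 0.8, -0.6]
width: -0.1
gripper_force: 0.0
t: 7.35
tcp_pos: [465.0, 426.3, 94.1]
tool_rot: [-179.9, -0.1, 159.7]
ft_force: [0.4, -0.1, 0.2]
width: -0.3
gripper_force: 0.0
t: 7.98
tcp_pos: [466.5, 426.0, 40.9]
tool_rot: [-179.9, -0.0, 159.6]
ft_force: [-0.3, 0.1, 1.2]
width: 0.1
gripper_force: 0.0
8.025 [466.87185377 426.29403699  41.56783611] [-0.39040682 -0.30087875 -0.0736659 ]
```

View pics/s4.png

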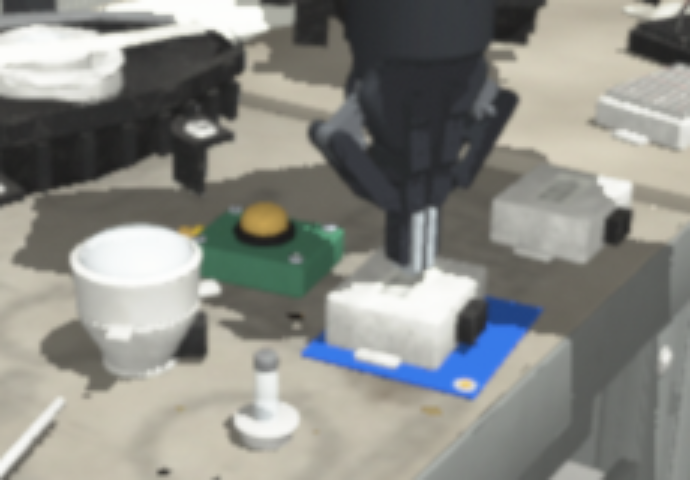

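The fingertips are over the middle of the ballast's top, at (412,265) in the crop, and the dome is back up. I'll approach slowly.

```bash
python3 -m crank '[{"xyz":[0,0,0.3],"turn":0},{"xyz":[0,0,0.55],"turn":0},{"xyz":[0,0,0.7],"turn":0},{"xyz":[0,0,0.75],"turn":0},{"xyz":[0,0,0.75],"turn":0}]' 0
python3 -m crank '[{"xyz":[0,0,0.03],"turn":0},{"xyz":[0,0,0.06],"turn":0},{"xyz":[0,0,0.1],"turn":0},{"xyz":[0,0,0.1],"turn":0},{"xyz":[0,0,0.1],"turn":0}]' 0
```

```text
t: 8.65
tcp_pos: [466.8, 426.4, 34.4]
tool_rot: [180.0, 0.0, 159.6]
ft_force: [-0.3, 0.1, 0.8]
width: -0.1
gripper_force: 0.0
t: 9.28
tcp_pos: [466.9, 426.4, 33.3]
tool_rot: [180.0, -0.0, 159.6]
ft_force: [-0.7, 0.5, 0.6]
width: -0.0
gripper_force: 0.0
```

```bash
python3 -m crank '[{"xyz":[0,0,0.02],"turn":0},{"xyz":[0,0,0.03],"turn":0},{"xyz":[0,0,0.04],"turn":0},{"xyz":[0,0,0.04],"turn":0},{"xyz":[0,0,0.04],"turn":0}]' 0
```

```text
t: 9.9
tcp_pos: [466.9, 426.4, 33.1]
tool_rot: [180.0, 0.0, 159.6]
ft_force: [-1.6, -0.8, 5.5]
width: 0.1
gripper_force: 2.6
```

Contact is light, at about 5 N. I'll hold it briefly, then withdraw straight up.

```bash
python3 -m crank '[{"xyz":[0,0,0],"turn":0},{"xyz":[0,0,0],"turn":0},{"xyz":[0,0,0],"turn":0},{"xyz":[0,0,0],"turn":0},{"xyz":[0,0,0],"turn":0}]' 0
python3 -m crank '[{"xyz":[0,0,0],"turn":0},{"xyz":[0,0,0],"turn":0},{"xyz":[0,0,0],"turn":0},{"xyz":[0,0,-0.3],"turn":0},{"xyz":[0,0,-1],"turn":0}]' 0
python3 -m crank '[{"xyz":[0,0,-3],"turn":0},{"xyz":[0,0,-7],"turn":0},{"xyz":[0,0,-11],"turn":0},{"xyz":[0,0,-14],"turn":0},{"xyz":[0,0,-14],"turn":0}]' 0
python3 -m crank '[{"xyz":[4,0,0],"turn":0},{"xyz":[9,0,0],"turn":0},{"xyz":[14,0,0],"turn":0},{"xyz":[17,0,0],"turn":0},{"xyz":[17,0,0],"turn":0}]' 0
python3 - <<'E'
from h import *
for c in ['top','scene']:
  im,d=r.read_camera(c)
  P=pts(c,d,np.ones(d.shape,bool))
  t=(abs(P[:,0]-465)<45)&(abs(P[:,1]-427)<50)&(P[:,2]>29)&(P[:,2]<60)
  print('bal',t.sum(),cv2.minAreaRect(P[t,:2].astype(np.float32)),np.median(P[t],0).round(1),np.percentile(P[t],[2,98],axis=0).round(0))
cv2.imwrite('pics/s5.png',cv2.resize(im[120:280,150:380],None,fx=3,fy=3))
E
```

```text
t: 10.52
tcp_pos: [466.9, 426.4, 33.1]
tool_rot: [180.0, 0.0, 159.6]
ft_force: [-1.6, -1.1, 5.5]
width: -0.3
gripper_force: 2.7
t: 11.15
tcp_pos: [466.6, 426.2, 42.8]
tool_rot: [-180.0, -0.0, 159.6]
ft_force: [-1.1, 0.5, -1.0]
width: -0.0
gripper_force: 0.0
t: 11.78
tcp_pos: [468.2, 427.3, 185.9]
tool_rot: [179.8, 0.2, 159.6]
ft_force: [-0.3, 0.9, -0.3]
width: 0.0
gripper_force: 0.0
t: 12.4
tcp_pos: [305.3, 485.8, 182.2]
tool_rot: [-179.9, -0.0, 159.8]
ft_force: [0.8, -1.1, -0.4]
width: -0.1
gripper_force: 0.0
bal 1012 ((463.73150634765625, 426.1055603027344), (75.20588684082031, 75.90648651123047), 7.77171516418457) [467.2 427.1  34. ] [[434. 389.  31.]
 [501. 463.  37.]]
bal 920 ((466.96875, 426.8292541503906), (70.62512969970703, 77.30850219726562), 7.672831058502197) [466.1 433.4  33.7] [[435. 391.  29.]
 [501. 466.  35.]]
```

View pics/s5.png

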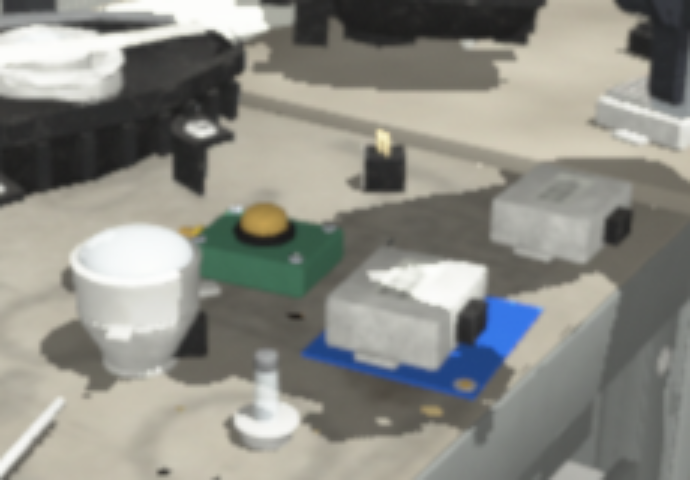

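Everything is where it was: dome up at (265,220), ballast unmoved at (405,310), arm clear.

```bash
python3 -c "
from cell import r
print(r.job_done())"
```

```text
the job is handed in; nothing more can be done
None
```

I pressed the dome about 6 mm, held it for about a second and let it spring back, then rested the fingertips on the mat ballast at about 5 N and withdrew. Afterwards the ballast measured in the same place and nothing else looked moved, and I handed the job in at about 12.5 s.

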